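Roll a copper tube out of its spring clips and weigh it

TASK

Weigh the copper tube that is held in the spring clips of the small bench rack. First, while the tube is still in the clips, zero the scale by pressing its wide flat tare key (firmly but not brutally) and letting go; then take hold of the tube, roll it out sideways through the sprung front jaws of the clips (the hooked jaw blocks it straight up) and lay it, not drop it, along the V cradle on the scale, about centred, and let go. Leave the other things on the bench where they are.

Things in the scene. Friction and masses are not known exactly. Their poses are not given: they have to be found in the camera images.
- tube_mid (a point): Centre of the copper tube: outside diameter 30, length 180, about 0.15 to 0.31 kg, plugged dark ends. Its length is its own y axis; it may be turned any way about it. At the start it lies level in the two spring clips of the rack, its middle within 8 of the rack's middle. It may be gripped with 20 to 40 N.
- clip_axis (a point): Half-way between the rack's two spring clips, on the axis of a tube held in them, 125 above the bench. y along the tube, z up, x level towards the rack's back: the clips' open front faces -x, roughly to the robot. Clips 18 wide, centred at y +-65; 112 between them is free, nothing under the tube down to the 8 thick foot plate, nor behind it. The rack is fixed.
- jaw_l (a joint): Sprung front flap of the clip at +y, in rad: 0 upright (shut), 1.5 folded flat to -x; springs back. It is 33 high, hinged at x -18, 22 below the clip axis. The clip's other jaw is a rigid hook under, behind and over the tube and blocks it straight up. Pulled level to -x with about 4 to 8 N per clip, the tube folds the flaps over and is clear of them after about 60.
- jaw_r (a joint): The same flap of the clip at -y.
- shelf_edge (a point): Middle of the lower front edge of the rack's plywood shelf, 12 behind and 180 above the clip axis; the shelf reaches 100 further back and is 262 wide. A gripper does not fit in from straight above: lean it back to -x so that it points forward (+x) and down about 40 degrees from vertical. Two grey cheeks (12 thick, inner faces at y +-116) carry the shelf and stop the tube endways.
- cradle (a point): Where the tube's centre comes to lie in the scale's cradle, 92 above the bench. y along the cradle (the tube lies along it, either way round), z up, x to the scale's back. Two aluminium 90-degree V saddles, 14 wide, centred at y +-50, whose arms reach 28 either side of the axis, up to 4 above its height. Between them 86 is free; the steel platform is 37 below the axis. The scale (250 x 240) is fixed.
- tare_key: The scale's tare key: flat white rectangular membrane pad, 34 (x) by 56 (y), the only large key, on the low grey front deck, 3 above it. Origin at the middle of its top, 38 above the bench, 130 in front (-x) and 65 right (-y) of the cradle point; axes as there. Press straight down: yields 1.5 (4.5 N), then rigid. It registers above 4 N kept for 0.2 s; over 40 N breaks it.
- screwdriver: A bystander, to be left alone: a screwdriver with a black handle, 190 long, lying on the bench. Origin at its underside.
- mallet: A bystander, to be left alone: a wooden mallet lying on its side, 240 long. Origin at its underside.
- elbow: A bystander, to be left alone: a copper pipe elbow, 40 thick, two 70 legs, lying flat. Origin at its underside.
- finial: A bystander, to be left alone: a pointed copper roof finial, 90 wide, 150 high, standing. Origin at its underside.
- jar: A bystander, to be left alone: a jar with a steel cap, 64 wide, 90 high, standing. Origin at its underside.
- angle: A bystander, to be left alone: a bent steel sheet angle, 140 x 100, with one wall 90 high. Origin at its underside.
- shingles: A bystander, to be left alone: a neat stack of five copper shingles, 70 x 90, 20 high. Origin at its underside.
- tube: The same copper tube as a body; its origin and axes are those of tube_mid.
Not all that is in view belongs to the job. There is more than one size of the tube; the job needs the largest.

How it is judged:
On the way, in this order (a step that is already met when the one before it is completed fails the run):
1. the tare key is pressed with more than 4 N, kept up for 0.2 s, while the tube is still in the clips (contact force between tare_key and anything else above 4 N and distance between tube_mid and clip_axis below 0.025 m), for 0.2 s.
2. the tube has come out through the front of the clips: its centre 30 to 150 mm in front of the clip axis, within 80 mm of its height and 60 mm of its middle (x of tube_mid in the frame of clip_axis between -0.15 and -0.03 m and z of tube_mid in the frame of clip_axis between -0.08 and 0.08 m and y of tube_mid in the frame of clip_axis between -0.06 and 0.06 m), for 0.05 s.
At the end, for the whole second after the job is handed in: The tube lies at rest in both V saddles of the scale: its centre within 8 mm across, 30 mm along and 6 mm in height of the cradle point, in line with the cradle within 0.1 rad, released (x of tube_mid in the frame of cradle between -0.008 and 0.008 m and y of tube_mid in the frame of cradle between -0.03 and 0.03 m and z of tube_mid in the frame of cradle between -0.006 and 0.006 m and angle between the y axis of tube_mid and the y axis of cradle, either way round below 0.1 rad and linear speed of tube below 0.02 m/s); the robot touches nothing.
It fails at once if the tare key is pressed with more than 40 N (contact force between tare_key and anything else above 40 N).
It fails at once if the tube, out of the fingers, moves faster than 0.7 m/s (dropped from more than about 25 mm or thrown) (contact force between tube and the fingers below 0.05 N and linear speed of tube above 0.7 m/s).
It fails at once if one of the bystanders is moved by more than 30 mm (distance of any of screwdriver, mallet, elbow, finial, jar, angle, shingles from where it was at the start of the episode above 0.03 m).
It also fails if it takes over 72 s, if anything falls off the work surface, if the arm or the gripper's body presses on something with over 40 N, if the wrist force passes 120 N, or if a joint passes its speed limit or range.

ROBOT

A 6-joint arm with a two-finger parallel gripper is mounted at the origin on the work surface. World frame = base frame: x ahead of the robot, y to its left, z up, the work surface at z = 0. Lengths are in m, angles in rad, forces in N, time in s.
With the tool pointing down it reaches from about 0.35 to 0.775 m from the base axis. Payload 5.5 kg.
Tool frame: the origin (TCP) lies between the finger pads; the fingertips stand 11 mm ahead of it and the grasp point (between the pads) lies 8 mm behind it (tips_ahead is the distance from the TCP to the fingertips, in m); z points along the fingers, y is the line along which they close (so a half turn about z gives the same grasp; the last joint's range is limited). The gripper opens to 85 mm and grips with 20 to 120 N. Pads are 22 mm wide; open, the fingers measure 114 mm over their backs; the gripper's body (76 mm by 85 mm) begins 54 mm behind the grasp point. The pads swing forward as they close: fully open they stand 13 mm farther back than shut.
Start: joints at [1.053, 0.313, 0.046, 1.304, 0, 1.431], TCP at [0.212, 0.534, 0.242] pointing down, gripper open.
Joint ranges: [-2.76, 2.76], [-0.86, 1.69], [-1.03, 1.26], [-2.2, 2.34], [-1.47, 1.5], [-3.14, 3.14]. Speed limits (rad/s): [2.57, 2.57, 3.14, 3.14, 3.14, 3.14].

INTERFACE

Orientations are given as a unit quaternion [w, x, y, z].
In Python, from workcell import * gives the robot as it stands. The module is installed in compiled form; this text tells all that it offers.
- The arm moves only by the tool jog_arm, never from a script. Its argument "moves" is a list of rows, each an object with "fingers": the closure, from 0 (fully open) to 1 (shut); "slide": the shift along the tool's x, y, z in mm, a list of three; "angular": the turn, a rotation vector about the tool's x, y, z in degrees, a list of three. A call has 1 to 10 rows; each row is the pose to reach, as a shift and turn from the pose commanded when the call began, along the tool's axes at that moment; what a row does not reach only later rows make up. A row lasts 1/12 s, in which the tool goes at most 41.7 mm and 7.16 degrees, less where a joint would pass 70% of its speed; a pose out of reach is approached as far as the arm can. A call with a gripper value outside its range is refused whole. The fingers move at their own pace and stop on an object; "squeeze" is the grip in N (left out, the last holds). Time passes only in rows, so rows that repeat a pose let the fingers close. It gives the time, the measured TCP pose, the force, the opening and the grip force at its end, in the units of the state.
- get_state(): the state, without advancing time (a new reading comes with each control period).
- read_camera(name): name is "scene" or "top"; returns a dict with "color" (480x640x3 uint8, red, green, blue), "fovy" (degrees; the focal length in pixels is half the picture's height over the tangent of half this angle, whatever the lens; pixels are square), "cx", "cy" (the principal point, pixels), "world_from_camera" (4x4, takes a point from camera to world coordinates). Camera axes: x right, y down, z forward; pixel columns grow to the right and rows downward; lengths in m; the calibration is good to about 2 mm. A picture is of the moment at which its call begins. There is no depth.
- hand_in(): hands the job in; it is judged then, once.
Trained networks look in a picture, given as the dict that the camera call returned (one of the last four; its "shot" number tells which), for a name from the list of things; names that differ only in an ending like _2 or _b are one class to them, and where a whole thing is asked for, a point or a joint stands for the part that bears it (a point fixed in the world has none). Each returns a list of dicts, best first, with "p" (0 to 1); they miss things now and then, are a little off and sometimes report something else, mostly with a low value. They report only what shows in the picture. A call takes as long as a camera call. They do not tell look-alikes from the thing itself.
- look_for(target, picture): "point" ([column, row] in pixels, amid what is visible of it).
- tip_of(target, picture): "point" ([column, row] in pixels: a listed point, or the origin of a listed thing).
The state is a dict: "clock": time; "joint_pos": joint angles; "qvel": joint speeds; "tau": joint torques, N m; "tcp_pos": TCP position; "orientation": TCP orientation; "wrist_force": force on the tool from outside, world axes, zero at the start; "ft_torque": the same for the moment, N m; "finger_gap": finger opening in m; "grip_force": force on a finger pad.
Only numpy, scipy, OpenCV 4.12 (cv2) and the standard library are available. Lean on these libraries where they do the work, as an engineer would, in place of code of your own. Each camera call takes 0.05 s, during which the arm holds its last target. There are 200 camera calls.

## Working session

There is one attempt and no reset: what is moved stays moved. The work goes in short steps, Python scripts to look and compute and a tool call to move; the robot and the scene stay as the last step left them, time stands still between calls to the robot, and variables do not carry over. Pictures are saved under pics/ and viewed, at most 10 in all, crops included, and the job is handed in when it is done.

Besides the shell and the picture viewer there is one more tool, called after "Call:" by a JSON object that holds its "method" and its "body". jog_arm: Moves the arm, as the interface text tells. Its arguments: {"type":"object","properties":{"moves":{"type":"array","items":{"type":"object","properties":{"fingers":{"type":"number"},"slide":{"type":"array","items":{"type":"number"}},"angular":{"type":"array","items":{"type":"number"}}}}},"squeeze":{"type":"number"}},"required":["moves"]}

```bash
mkdir -p pics
cat > h.py <<'E'
from workcell import *
import numpy as np, cv2
from scipy.spatial.transform import Rotation as R
def ray(pic,px):
    f=240/np.tan(np.radians(pic["fovy"])/2); T=np.array(pic["world_from_camera"])
    d=T[:3,:3]@np.array([(px[0]-pic["cx"])/f,(px[1]-pic["cy"])/f,1]); return T[:3,3],d/np.linalg.norm(d)
def onz(pic,px,z):
    o,d=ray(pic,px); return o+d*(z-o[2])/d[2]
def tri(rs):
    A=0;b=0
    for o,d in rs:
        P=np.eye(3)-np.outer(d,d);A=A+P;b=b+P@o
    return np.linalg.solve(A,b)
def proj(pic,p):
    f=240/np.tan(np.radians(pic["fovy"])/2); T=np.linalg.inv(np.array(pic["world_from_camera"]))
    c=T[:3,:3]@np.array(p)+T[:3,3]; return c[:2]/c[2]*f+[pic["cx"],pic["cy"]]
def save(pic,n): cv2.imwrite(f"pics/{n}.png",pic["color"][:,:,::-1])
E
python3 - <<'E'
from h import *
np.set_printoptions(precision=3,suppress=True)
P={n:read_camera(n) for n in("scene","top")}
for n,p in P.items():
    save(p,n+"0"); print(n,p["fovy"],np.array(p["world_from_camera"])[:3,3])
Z=dict(tube_mid=.125,clip_axis=.125,shelf_edge=.305,cradle=.092,tare_key=.038,jaw_l=.12,jaw_r=.12,mallet=0,screwdriver=0,elbow=0,finial=0,jar=0,angle=0,shingles=0)
for t,z in Z.items():
    for n,p in P.items():
        for d in tip_of(t,p)[:3]:
            print(t,n,round(d["p"],2),np.round(d["point"]),onz(p,d["point"],z))
s=get_state();print(s["clock"],s["tcp_pos"],s["orientation"],s["wrist_force"])
E
```

```text
scene 45.9703087543709 [ 1.315 -0.991  1.203]
top 43.97722707737863 [ 0.328 -0.021  1.802]
tube_mid scene 0.64 [260. 284.] [ 0.493 -0.229  0.125]
tube_mid scene 0.62 [285. 295.] [ 0.574 -0.215  0.125]
tube_mid top 0.85 [390. 221.] [ 0.586 -0.205  0.125]
tube_mid top 0.68 [482. 306.] [ 0.339 -0.454  0.125]
tube_mid top 0.61 [372. 281.] [ 0.414 -0.148  0.125]
clip_axis scene 0.89 [285. 293.] [ 0.57  -0.209  0.125]
clip_axis top 0.89 [386. 222.] [ 0.583 -0.194  0.125]
shelf_edge scene 0.77 [291. 244.] [ 0.59  -0.204  0.305]
shelf_edge top 0.73 [398. 207.] [ 0.593 -0.208  0.305]
cradle scene 0.69 [382. 230.] [0.594 0.219 0.092]
cradle top 0.56 [244. 217.] [0.612 0.216 0.092]
tare_key top 0.57 [260. 266.] [0.471 0.178 0.038]Traceback (most recent call last):
  File "<stdin>", line 9, in <module>
ValueError: it knows: angle, clip_axis, cradle, elbow, finial, jar, mallet, screwdriver, shelf_edge, shingles, tare_key, tube, tube_mid
```

View pics/scene0.png

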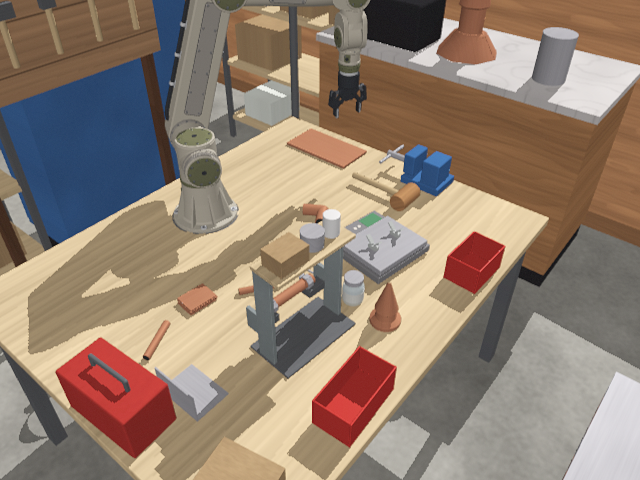

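View pics/top0.png

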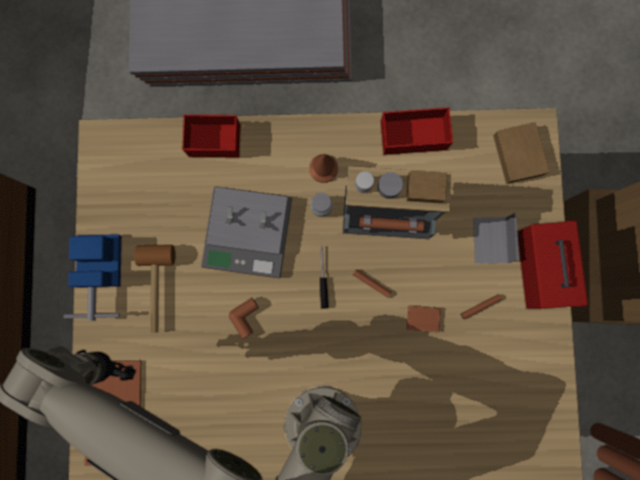

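Scene view: rack with the tube at about (285,293), scale at (385,245), elbow at (320,212), mallet at (400,195). Top view: rack tube at (393,224), cradle saddles at about (235,215) and (270,219), white tare key at (263,267), screwdriver at (323,280), and smaller decoy tubes at (372,283) and (482,306).

Run:
```python
from h import *
np.set_printoptions(precision=4,suppress=True)
p=read_camera("top");q=read_camera("scene")
c=p["color"]; s=q["color"]
r=lambda im,x0,y0,x1,y1:cv2.resize(im[y0:y1,x0:x1],(400,300),interpolation=cv2.INTER_CUBIC)
# 100x75 crops
v=np.vstack([np.hstack([r(c,200,185,300,260+0),r(c,200,210,300,285)]),np.hstack([r(c,335,170,455,260),r(s,230,225,370,330)])])
cv2.imwrite("pics/crops.png",v[:,:,::-1])
hsv=cv2.cvtColor(c,cv2.COLOR_RGB2HSV)
# key
m=np.zeros(c.shape[:2],np.uint8); sub=c[255:280,245:285].astype(int); m[255:280,245:285]=(sub.min(2)>150)*255
n,l,st,ce=cv2.connectedComponentsWithStats(m)
for i in range(1,n):
    if st[i,4]>40: print("key",st[i],ce[i],onz(p,ce[i],.038)); rc=cv2.minAreaRect(np.argwhere(l==i)[:,::-1].astype(np.float32)); print(rc)
m=np.zeros(c.shape[:2],np.uint8); h=hsv[208:240,345:440]; m[208:240,345:440]=((h[...,0]<15)&(h[...,1]>110))*255
n,l,st,ce=cv2.connectedComponentsWithStats(m)
for i in range(1,n):
    if st[i,4]>20: print("tube",st[i],ce[i],onz(p,ce[i],.135),cv2.minAreaRect(np.argwhere(l==i)[:,::-1].astype(np.float32)))
for t,z in dict(tare_key=.038,cradle=.092,clip_axis=.125,shelf_edge=.305,tube_mid=.125).items():
    D=[tip_of(t,x)[:1] for x in(p,q)]
    print(t,[(d[0]["p"],d[0]["point"]) for d in D if d])
    if all(D): print(tri([ray(x,d[0]["point"]) for x,d in zip((p,q),D)]))
```

```text
tube [359 217  65  15 540] [391.4778 224.0444] [ 0.5743 -0.2078  0.135 ] ((391.0568542480469, 223.6763458251953), (64.60516357421875, 10.76752758026123), 3.945185899734497)
tare_key [(0.64, [263.0, 268.1]), (0.42, [398.0, 204.2])]
[0.5358 0.2098 0.1634]
cradle [(0.67, [389.5, 224.0]), (0.55, [387.2, 230.0])]
[ 0.6553 -0.1117  0.3285]
clip_axis [(0.76, [388.0, 222.3]), (0.68, [194.2, 390.7])]
[ 0.5397 -0.3501 -0.116 ]
shelf_edge [(0.63, [398.5, 206.9]), (0.79, [288.5, 244.8])]
[ 0.5911 -0.2096  0.3066]
tube_mid [(0.82, [390.2, 220.5]), (0.81, [155.4, 339.0])]
[ 0.5029 -0.3656  0.1057]
```

View pics/crops.png

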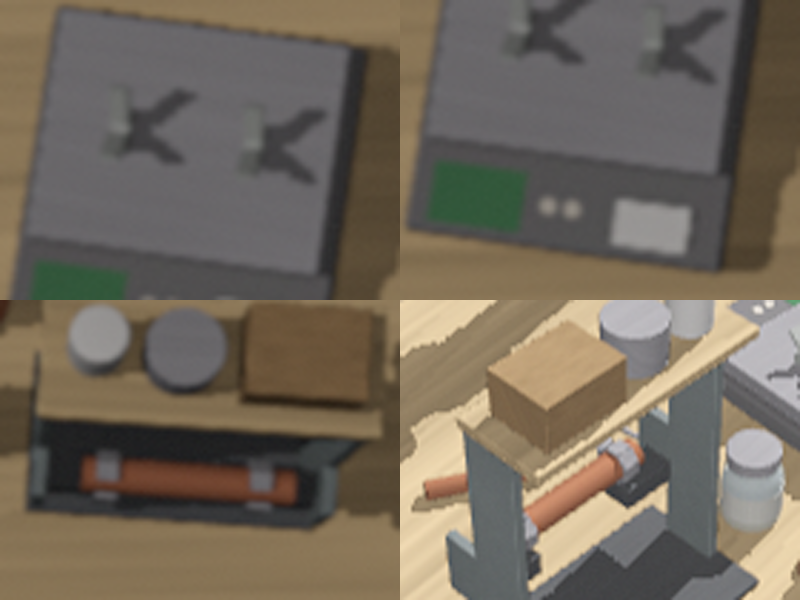

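Crops: white key centre at top pixel (262.5,267). Saddles at about (229.5,215.5) and (263,220), so the scale is yawed about -7.3°. The rack tube runs from about (359.6,221.6) to (424,226), yaw about -4°. The far tubes in the scene view are decoys.

```bash
cat >> h.py <<'E'
np.set_printoptions(precision=4,suppress=True)
def state():
    s=get_state(); q=s["orientation"]; return s,np.array(s["tcp_pos"]),R.from_quat([q[1],q[2],q[3],q[0]])
def rot(yaw,tilt):  # tool z leaning forward (+x of the yawed frame) by tilt deg; tool y closes across that frame's x-z plane
    t=np.radians(tilt); z=[np.sin(t),0,-np.cos(t)]; y=[np.cos(t),0,np.sin(t)]
    return R.from_euler("z",yaw,degrees=True)*R.from_matrix(np.array([np.cross(y,z),y,z]).T)
def go(p,Rt=None):
    s,p0,R0=state(); Rt=R0 if Rt is None else Rt
    a=[(R0.inv()*Rt*R.from_euler("z",k,degrees=True)).as_rotvec(degrees=True) for k in(0,180)]
    print("slide",np.round(R0.inv().apply(np.array(p)-p0)*1000,1),"ang",*[np.round(x,1) for x in a])
E
python3 - <<'E'
from h import *
p=read_camera("top")
for n,px,z in [("key",(262.6,267.4),.038),("sadL",(229.5,215.5),.085),("sadR",(263,220),.085),("tubeC",(391.3,223.8),.125),("tubeA",(359.3,221.5),.125),("tubeB",(424,226),.125)]: print(n,onz(p,px,z))
s,t,r=state(); print(s["clock"],t,r.as_matrix(),s["wrist_force"])
k=onz(p,(262.6,267.4),.038); go([k[0],k[1],.12])
print(k+R.from_euler("z",-7.3,degrees=True).apply([.13,.065,.054]))
E
```

```text
key [0.4677 0.1692 0.038 ]
sadL [0.6188 0.2596 0.085 ]
sadR [0.603  0.1614 0.085 ]
tubeC [ 0.5765 -0.2085  0.125 ]
tubeA [ 0.5854 -0.1177  0.125 ]
tubeB [ 0.5679 -0.301   0.125 ]
1.25 [0.2121 0.5345 0.2423] [[-0.9295  0.3689  0.    ]
 [ 0.3689  0.9295  0.0001]
 [-0.      0.0001 -1.    ]] [-0.6251 -0.6387 -0.9684]
slide [-372.3 -245.3  122.3] ang [0. 0. 0.] [  0.   0. 180.]
[0.6049 0.2172 0.092 ]
```

Call:
{"method": "jog_arm", "body": {"moves": [{"slide":[-372,-245,60],"fingers":1},{"slide":[-372,-245,60],"fingers":1},{"slide":[-372,-245,60],"fingers":1},{"slide":[-372,-245,60],"fingers":1},{"slide":[-372,-245,60],"fingers":1},{"slide":[-372,-245,60],"fingers":1},{"slide":[-372,-245,60],"fingers":1},{"slide":[-372,-245,60],"fingers":1},{"slide":[-372,-245,60],"fingers":1},{"slide":[-372,-245,60],"fingers":1}]}}

```text
schema error: expected keys fingers, slide, angular
```

Run:
```python
from h import *
s,t,r=state(); print(s["clock"],t,s["finger_gap"],s["wrist_force"]); go([.468,.169,.07])
```

```text
1.25 [0.2121 0.5345 0.2423] 0.08552478275410445 [-0.6251 -0.6387 -0.9684]
slide [-372.6 -245.3  172.3] ang [0. 0. 0.] [  0.   0. 180.]
```

Call:
{"method": "jog_arm", "body": {"moves": [{"slide":[-372,-245,60],"fingers":1,"angular":[0,0,0]},{"slide":[-372,-245,60],"fingers":1,"angular":[0,0,0]},{"slide":[-372,-245,60],"fingers":1,"angular":[0,0,0]},{"slide":[-372,-245,60],"fingers":1,"angular":[0,0,0]},{"slide":[-372,-245,60],"fingers":1,"angular":[0,0,0]},{"slide":[-372,-245,60],"fingers":1,"angular":[0,0,0]},{"slide":[-372,-245,60],"fingers":1,"angular":[0,0,0]},{"slide":[-372,-245,60],"fingers":1,"angular":[0,0,0]},{"slide":[-372,-245,60],"fingers":1,"angular":[0,0,0]},{"slide":[-372,-245,60],"fingers":1,"angular":[0,0,0]}]}}

```text
clock: 2.08
tcp_pos: [0.4498, 0.1944, 0.1868]
orientation: [0.0, 0.188, 0.982, 0.0]
wrist_force: [1.5, 0.6, -0.2]
finger_gap: 0.0003
grip_force: 0.0
```

Run:
```python
from h import *
s,t,r=state(); print(s["clock"],t,s["finger_gap"],s["wrist_force"]); go([.468,.169,.07])
```

```text
2.0833 [0.4498 0.1944 0.1868] 0.00028121354322692757 [ 1.461   0.6009 -0.2207]
slide [-26.2 -16.9 116.8] ang [0. 0. 0.] [  0.   0. 180.]
```

Call:
{"method": "jog_arm", "body": {"moves": [{"slide":[-20,-13,40],"fingers":1,"angular":[0,0,0]},{"slide":[-24,-16,80],"fingers":1,"angular":[0,0,0]},{"slide":[-24,-16,112],"fingers":1,"angular":[0,0,0]},{"slide":[-24,-16,112],"fingers":1,"angular":[0,0,0]},{"slide":[-24,-16,112],"fingers":1,"angular":[0,0,0]}]}}

```text
clock: 2.5
tcp_pos: [0.4635, 0.1719, 0.0735]
orientation: [-0.002, 0.188, 0.982, -0.001]
wrist_force: [0.3, -0.1, 0.1]
finger_gap: -0.0002
grip_force: 0.0
```

Run:
```python
from h import *
s,t,r=state(); print(s["clock"],t,s["finger_gap"],s["wrist_force"]); go([.468,.169,.049])
p=read_camera("top");q=read_camera("scene")
r=lambda im,x0,y0,x1,y1:cv2.resize(im[y0:y1,x0:x1],(400,300),interpolation=cv2.INTER_CUBIC)
cv2.imwrite("pics/key.png",np.hstack([r(p["color"],220,225,320,300),r(q["color"],330,180,450,270)])[:,:,::-1])
print(proj(p,t),proj(q,t-[0,0,.011]),proj(q,[.468,.169,.038]))
```

```text
2.5 [0.4635 0.1719 0.0735] -0.00019054471117979345 [ 0.3325 -0.0698  0.1443]
slide [-5.4 -1.  24.5] ang [0. 0. 0.] [  0.   0. 180.]
[260.3671 267.9319] [339.9448 227.6732] [340.2937 234.5373]
```

View pics/key.png

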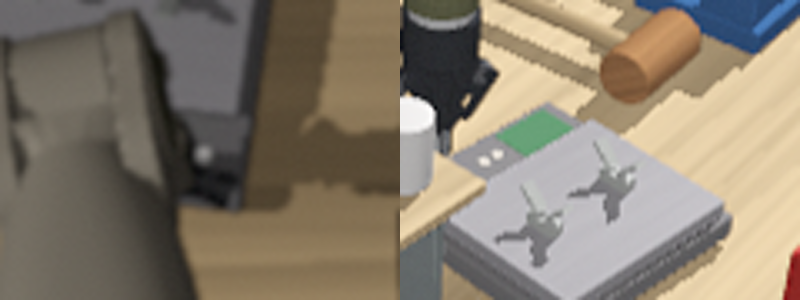

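The arm hides the key in both views, but the measured point matches the geometry and the tolerance is wide, so I'm descending in small steps.

Call:
{"method": "jog_arm", "body": {"moves": [{"slide":[-5,-1,10],"fingers":1,"angular":[0,0,0]},{"slide":[-5,-1,20],"fingers":1,"angular":[0,0,0]},{"slide":[-5,-1,20],"fingers":1,"angular":[0,0,0]},{"slide":[-5,-1,20],"fingers":1,"angular":[0,0,0]}]}}

```text
clock: 2.93
tcp_pos: [0.4692, 0.1698, 0.0545]
orientation: [-0.0, 0.188, 0.982, -0.0]
wrist_force: [0.2, 0.1, 0.6]
finger_gap: -0.0001
grip_force: 0.0
```

Call:
{"method": "jog_arm", "body": {"moves": [{"slide":[0,0,3],"fingers":1,"angular":[0,0,0]},{"slide":[0,0,5],"fingers":1,"angular":[0,0,0]},{"slide":[0,0,5.5],"fingers":1,"angular":[0,0,0]},{"slide":[0,0,5.5],"fingers":1,"angular":[0,0,0]}]}}

```text
clock: 3.27
tcp_pos: [0.4694, 0.1697, 0.0491]
orientation: [-0.0, 0.188, 0.982, 0.0]
wrist_force: [0.4, -0.3, 0.2]
finger_gap: 0.0001
grip_force: 0.0
```

Call:
{"method": "jog_arm", "body": {"moves": [{"slide":[0,0,0.7],"fingers":1,"angular":[0,0,0]},{"slide":[0,0,1.2],"fingers":1,"angular":[0,0,0]},{"slide":[0,0,1.2],"fingers":1,"angular":[0,0,0]}]}}

```text
clock: 3.52
tcp_pos: [0.4697, 0.1697, 0.0482]
orientation: [0.0, 0.188, 0.982, 0.0]
wrist_force: [-0.8, 0.0, 3.1]
finger_gap: -0.0002
grip_force: 1.3
```

Call:
{"method": "jog_arm", "body": {"moves": [{"slide":[0,0,0.5],"fingers":1,"angular":[0,0,0]},{"slide":[0,0,1],"fingers":1,"angular":[0,0,0]},{"slide":[0,0,1],"fingers":1,"angular":[0,0,0]}]}}

```text
clock: 3.77
tcp_pos: [0.4696, 0.1697, 0.0475]
orientation: [0.0, 0.188, 0.982, 0.0]
wrist_force: [-2.1, 0.2, 5.7]
finger_gap: 0.0
grip_force: 3.3
```

Call:
{"method": "jog_arm", "body": {"moves": [{"slide":[0,0,0.5],"fingers":1,"angular":[0,0,0]},{"slide":[0,0,0.8],"fingers":1,"angular":[0,0,0]},{"slide":[0,0,0.8],"fingers":1,"angular":[0,0,0]},{"slide":[0,0,0.8],"fingers":1,"angular":[0,0,0]},{"slide":[0,0,0.8],"fingers":1,"angular":[0,0,0]},{"slide":[0,0,0.8],"fingers":1,"angular":[0,0,0]}]}}

```text
clock: 4.27
tcp_pos: [0.4697, 0.1698, 0.0475]
orientation: [0.0, 0.188, 0.982, 0.0]
wrist_force: [-3.6, -0.8, 14.3]
finger_gap: 0.0
grip_force: 6.6
```

The key was pressed at about 14 N for 0.4 s. Releasing it now.

Call:
{"method": "jog_arm", "body": {"moves": [{"slide":[0,0,-20],"fingers":1,"angular":[0,0,0]},{"slide":[0,0,-60],"fingers":1,"angular":[0,0,0]},{"slide":[0,0,-100],"fingers":0.3,"angular":[0,0,0]},{"slide":[0,0,-140],"fingers":0.3,"angular":[0,0,0]},{"slide":[0,0,-180],"fingers":0.3,"angular":[0,0,0]},{"slide":[0,0,-180],"fingers":0.3,"angular":[0,0,0]}]}}

```text
clock: 4.77
tcp_pos: [0.4735, 0.1704, 0.2343]
orientation: [0.006, 0.188, 0.982, 0.002]
wrist_force: [1.3, -0.3, 0.6]
finger_gap: 0.0482
grip_force: 0.0
```

Run:
```python
from h import *
s,t,r=state(); print(s["clock"],t,s["finger_gap"],s["joint_pos"])
Rt=rot(-5,40); z=Rt.apply([0,0,1]); c=np.array([.577,-.2085,.125]); print(c-z*.132)
go(c-z*.132,Rt)
```

```text
4.7667 [0.4735 0.1704 0.2343] 0.04818151835238776 [ 0.1859  0.1663 -0.1648  1.2265 -0.      0.5635]
[ 0.4925 -0.2011  0.2261]
slide [-154.6 -338.4    7.6] ang [-33.6 -25.2  70.2] [  27.3  -36.2 -102. ]
```

Call:
{"method": "jog_arm", "body": {"moves": [{"slide":[-155,-338,0],"fingers":0.3,"angular":[-33.6,-25.2,70.2]},{"slide":[-155,-338,0],"fingers":0.3,"angular":[-33.6,-25.2,70.2]},{"slide":[-155,-338,0],"fingers":0.3,"angular":[-33.6,-25.2,70.2]},{"slide":[-155,-338,0],"fingers":0.3,"angular":[-33.6,-25.2,70.2]},{"slide":[-155,-338,0],"fingers":0.3,"angular":[-33.6,-25.2,70.2]},{"slide":[-155,-338,0],"fingers":0.3,"angular":[-33.6,-25.2,70.2]},{"slide":[-155,-338,0],"fingers":0.3,"angular":[-33.6,-25.2,70.2]},{"slide":[-155,-338,0],"fingers":0.3,"angular":[-33.6,-25.2,70.2]},{"slide":[-155,-338,0],"fingers":0.3,"angular":[-33.6,-25.2,70.2]},{"slide":[-155,-338,0],"fingers":0.3,"angular":[-33.6,-25.2,70.2]}]}}

```text
clock: 5.6
tcp_pos: [0.4898, -0.2097, 0.2275]
orientation: [0.226, 0.649, 0.698, 0.201]
wrist_force: [0.1, -0.8, 0.3]
finger_gap: 0.0597
grip_force: 0.0
```

Run:
```python
from h import *
s,t,r=state(); print(s["clock"],t,s["finger_gap"],s["joint_pos"])
Rt=rot(-5,40); z=Rt.apply([0,0,1]); c=np.array([.577,-.2085,.125])
go(c-z*.132,Rt)
```

```text
5.6 [ 0.4898 -0.2097  0.2275] 0.0596584114995136 [-0.7785 -0.1378 -0.6651  0.5694  0.4074  0.82  ]
slide [8.5 2.  2.6] ang [-4.7 -2.5  8.3] [   3.8   -7.  -171.5]
```

Call:
{"method": "jog_arm", "body": {"moves": [{"slide":[8,2,3],"fingers":0.3,"angular":[-4.7,-2.5,8.3]},{"slide":[8,2,3],"fingers":0.3,"angular":[-4.7,-2.5,8.3]},{"slide":[8,2,3],"fingers":0.3,"angular":[-4.7,-2.5,8.3]},{"slide":[8,2,3],"fingers":0.3,"angular":[-4.7,-2.5,8.3]}]}}

```text
clock: 5.93
tcp_pos: [0.4913, -0.1934, 0.2242]
orientation: [0.248, 0.689, 0.64, 0.232]
wrist_force: [0.2, 0.6, 1.0]
finger_gap: 0.06
grip_force: 0.0
```

Run:
```python
from h import *
s,t,r=state(); print(s["clock"],t,s["finger_gap"],s["joint_pos"])
Rt=rot(-5,40); z=Rt.apply([0,0,1]); c=np.array([.577,-.2085,.125])
go(c-z*.132,Rt)
go(c+z*.008,Rt)
p=read_camera("top");q=read_camera("scene")
r=lambda im,x0,y0,x1,y1:cv2.resize(im[y0:y1,x0:x1],(400,300),interpolation=cv2.INTER_CUBIC)
cv2.imwrite("pics/pre.png",np.hstack([r(p["color"],335,160,455,250),r(q["color"],230,225,370,330)])[:,:,::-1])
for x in(p,q):
  for d in tip_of("clip_axis",x)[:2]+tip_of("tube_mid",x)[:2]: print(d["p"],d["point"],onz(x,d["point"],.125))
print(proj(p,c),proj(q,c))
```

```text
5.9333 [ 0.4913 -0.1934  0.2242] 0.05996361682173111 [-0.7577 -0.1992 -0.7757  0.4234  0.4173  1.0101]
slide [-7.6  2.5 -0.4] ang [-0.3 -0.6  0.6] [   1.    -0.4 -179.4]
slide [ -9.1   3.2 139.6] ang [-0.3 -0.6  0.6] [   1.    -0.4 -179.4]
0.59 [387.2, 223.7] [ 0.5771 -0.1969  0.125 ]
0.82 [480.9, 305.2] [ 0.3405 -0.4498  0.125 ]
0.76 [371.6, 285.6] [ 0.4022 -0.1467  0.125 ]
0.61 [289.1, 293.7] [ 0.5784 -0.2041  0.125 ]
0.81 [157.3, 339.0] [ 0.4323 -0.5264  0.125 ]
0.68 [285.5, 292.7] [ 0.5685 -0.2074  0.125 ]
[391.2964 223.6282] [287.5964 294.3748]
```

View pics/pre.png

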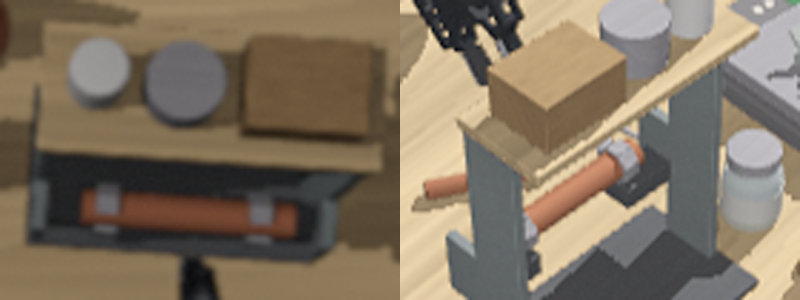

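The pre-grasp picture shows the gripper in front of the rack. The clips are at top pixels (367,221) and (413.6,224), so their middle is about (390.5,222.4), which agrees with my estimate. Approaching along the tool axis.

Call:
{"method": "jog_arm", "body": {"moves": [{"slide":[-7,3,0],"fingers":0.3,"angular":[0,0,0]},{"slide":[-7,3,20],"fingers":0.3,"angular":[0,0,0]},{"slide":[-7,3,40],"fingers":0.3,"angular":[0,0,0]},{"slide":[-7,3,60],"fingers":0.3,"angular":[0,0,0]},{"slide":[-7,3,80],"fingers":0.3,"angular":[0,0,0]},{"slide":[-7,3,80],"fingers":0.3,"angular":[0,0,0]},{"slide":[-7,3,80],"fingers":0.3,"angular":[0,0,0]}]}}

```text
clock: 6.82
tcp_pos: [0.5445, -0.2041, 0.1637]
orientation: [0.247, 0.689, 0.64, 0.232]
wrist_force: [-0.2, -0.9, 0.6]
finger_gap: 0.0597
grip_force: 0.0
```

Run:
```python
from h import *
s,t,r=state(); print(s["clock"],t,s["finger_gap"],s["wrist_force"])
Rt=rot(-5,40); z=Rt.apply([0,0,1]); c=np.array([.577,-.207,.125])
go(c+z*.008,Rt)
```

```text
6.8167 [ 0.5445 -0.2041  0.1637] 0.059697718481832425 [-0.2369 -0.8781  0.6333]
slide [-0.8  0.5 58.6] ang [-0.4 -0.7  0.5] [   1.1   -0.6 -179.5]
```

Call:
{"method": "jog_arm", "body": {"moves": [{"slide":[0,0,20],"fingers":0.3,"angular":[0,-0.6,0.5]},{"slide":[0,0,40],"fingers":0.3,"angular":[0,-0.6,0.5]},{"slide":[0,0,58],"fingers":0.3,"angular":[0,-0.6,0.5]},{"slide":[0,0,58],"fingers":0.3,"angular":[0,-0.6,0.5]},{"slide":[0,0,58],"fingers":0.3,"angular":[0,-0.6,0.5]}]}}

```text
clock: 7.23
tcp_pos: [0.5814, -0.207, 0.1204]
orientation: [0.25, 0.693, 0.636, 0.23]
wrist_force: [-0.2, -0.4, -0.9]
finger_gap: 0.0598
grip_force: 0.0
```

Run:
```python
from h import *
s,t,r=state(); print(s["clock"],t,s["finger_gap"],s["wrist_force"])
Rt=rot(-5,40); z=Rt.apply([0,0,1]); c=np.array([.577,-.207,.125])
go(c+z*.008,Rt)
q=read_camera("scene");p=read_camera("top")
r=lambda im,x0,y0,x1,y1:cv2.resize(im[y0:y1,x0:x1],(400,300),interpolation=cv2.INTER_CUBIC)
cv2.imwrite("pics/in.png",np.hstack([r(p["color"],335,160,455,250),r(q["color"],240,240,340,315)])[:,:,::-1])
```

```text
7.2333 [ 0.5814 -0.207   0.1204] 0.05980156655308878 [-0.1561 -0.4423 -0.9287]
slide [-0.4 -0.4  1.7] ang [-0.3 -0.   0. ] [   0.1   -0.4 -180. ]
```

View pics/in.png

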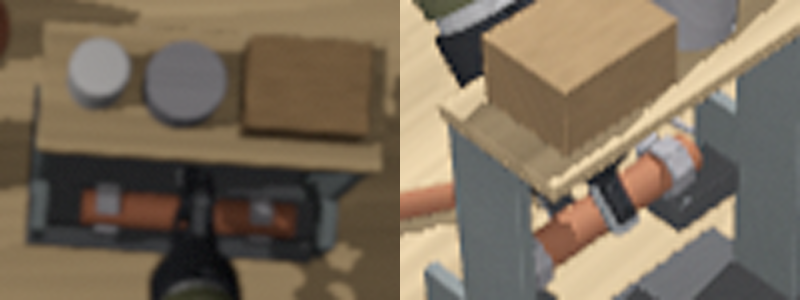

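The finger stands behind the tube, midway between the clips (scene crop (615,200), top crop (197,215)). Closing at 35 N.

Call:
{"method": "jog_arm", "body": {"moves": [{"slide":[0,0,2],"fingers":1,"angular":[0,0,0]},{"slide":[0,0,2],"fingers":1,"angular":[0,0,0]},{"slide":[0,0,2],"fingers":1,"angular":[0,0,0]},{"slide":[0,0,2],"fingers":1,"angular":[0,0,0]},{"slide":[0,0,2],"fingers":1,"angular":[0,0,0]},{"slide":[0,0,2],"fingers":1,"angular":[0,0,0]}], "squeeze": 35}}

```text
clock: 7.83
tcp_pos: [0.5821, -0.2073, 0.1189]
orientation: [0.251, 0.694, 0.635, 0.229]
wrist_force: [-5.4, -0.3, 2.8]
finger_gap: 0.029
grip_force: 34.1
```

Run:
```python
from h import *
s,t,r=state(); print(s["clock"],t,s["finger_gap"],s["wrist_force"],s["joint_pos"])
x=R.from_euler("z",-5,degrees=True).apply([1,0,0])
go(t-.08*x); go(t-.1*x+[0,0,.03])
```

```text
7.8333 [ 0.5821 -0.2073  0.1189] 0.02897673499426376 [-5.3737 -0.2862  2.8264] [-0.6295  0.1169 -0.8038  0.031   0.3352  1.1372]
slide [ -0.1 -61.5 -51.1] ang [0. 0. 0.] [  0.   0. 180.]
slide [ -0.1 -57.7 -87. ] ang [0. 0. 0.] [  0.   0. 180.]
```

Call:
{"method": "jog_arm", "body": {"moves": [{"slide":[0,-7.7,-6.4],"fingers":1,"angular":[0,0,0]},{"slide":[0,-15.4,-12.8],"fingers":1,"angular":[0,0,0]},{"slide":[0,-23,-19.2],"fingers":1,"angular":[0,0,0]},{"slide":[0,-30.8,-25.6],"fingers":1,"angular":[0,0,0]},{"slide":[0,-38.4,-32],"fingers":1,"angular":[0,0,0]},{"slide":[0,-46,-38.3],"fingers":1,"angular":[0,0,0]},{"slide":[0,-53.7,-44.7],"fingers":1,"angular":[0,0,0]},{"slide":[0,-61.5,-51],"fingers":1,"angular":[0,0,0]},{"slide":[0,-69,-57.5],"fingers":1,"angular":[0,0,0]},{"slide":[0,-69,-57.5],"fingers":1,"angular":[0,0,0]}], "squeeze": 38}}

```text
clock: 8.67
tcp_pos: [0.4904, -0.1978, 0.117]
orientation: [0.249, 0.694, 0.635, 0.229]
wrist_force: [-0.6, 0.5, -3.2]
finger_gap: 0.0284
grip_force: 40.7
```

Run:
```python
from h import *
s,t,r=state(); print(s["clock"],t,s["finger_gap"],s["grip_force"],s["wrist_force"],s["joint_pos"])
p=read_camera("top");q=read_camera("scene")
r=lambda im,x0,y0,x1,y1:cv2.resize(im[y0:y1,x0:x1],(400,300),interpolation=cv2.INTER_CUBIC)
cv2.imwrite("pics/out.png",np.hstack([r(p["color"],335,180,455,270),r(q["color"],190,210,350,330)])[:,:,::-1])
```

```text
8.6667 [ 0.4904 -0.1978  0.117 ] 0.028409348072622194 40.67715883255005 [-0.5603  0.4957 -3.1936] [-0.7615 -0.0374 -0.9612  0.0748  0.41    1.0203]
```

View pics/out.png

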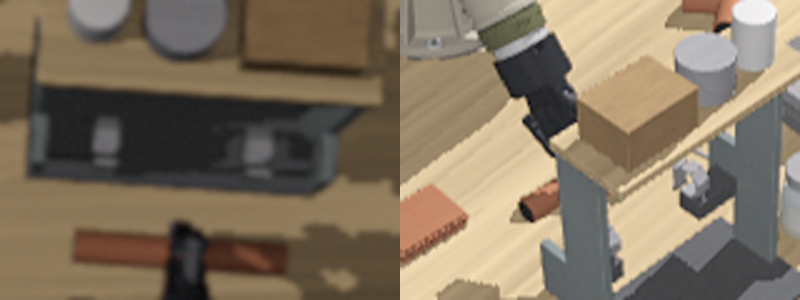

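The tube is out in front of the clips, spanning (357.5,253.5) to (421,257) in the top view, and gripped near its middle. Next I work out its offset in the grip and the transfer.

Run:
```python
from h import *
p=read_camera("top"); s,t,r=state()
h=cv2.cvtColor(p["color"],cv2.COLOR_RGB2HSV)[238:275,345:435]
m=((h[...,0]<15)&(h[...,1]>110)).astype(np.uint8)
n,l,st,ce=cv2.connectedComponentsWithStats(m)
pts=np.vstack([np.argwhere(l==i)[:,::-1] for i in range(1,n) if st[i,4]>60]).astype(np.float32)+[345,238]
(cx,cy),wh,a=cv2.minAreaRect(pts.astype(np.float32)); print(cx,cy,wh,a)
box=cv2.boxPoints(((cx,cy),wh,a)); box=box[np.argsort(box[:,0])]
A=onz(p,box[:2].mean(0),.123);B=onz(p,box[2:].mean(0),.123); d=A-B
print(A,B,(A+B)/2,np.linalg.norm(d),"yaw",np.degrees(np.arctan2(-d[0],d[1])))
print("in tool",r.inv().apply((A+B)/2-t), r.inv().apply(d/np.linalg.norm(d)))
# scale yaw from px edges
for a,b,z in [((302,267.5),(379.5,277.5),.03)]: pass
a=onz(p,(202,267.5),.035);b=onz(p,(279.5,277.5),.035);print("deck front",a,b,np.degrees(np.arctan2(-(a-b)[0],(a-b)[1])),np.linalg.norm(a-b))
a=onz(p,(215,187),.055);b=onz(p,(288,196.3),.055);print("plat back",a,b,np.degrees(np.arctan2(-(a-b)[0],(a-b)[1])))
go([.47,-.19,.24],rot(-5,0)); print(rot(-8.8,0).as_quat())
```

```text
389.4931335449219 254.61724853515625 (63.537227630615234, 9.865299224853516) 3.3664603233337402
[ 0.4962 -0.1108  0.123 ] [ 0.4813 -0.2897  0.123 ] [ 0.4887 -0.2002  0.123 ] 0.17953122133999203 yaw -4.762147721296315
in tool [-0.0012 -0.0007 -0.0061] [ 1.     -0.0031 -0.0029]
deck front [0.4719 0.3509 0.035 ] [0.4366 0.1195 0.035 ] -8.670791566000771 0.23409610669105865
plat back [0.7116 0.3078 0.055 ] [0.6776 0.0889 0.055 ] -8.828299894629408
slide [   7.3   59.1 -108.6] ang [39.8  0.   0. ] [  -0.    61.2 -169.3]
[0.7593 0.6508 0.     0.    ]
```

Call:
{"method": "jog_arm", "body": {"moves": [{"slide":[1,9,-17],"fingers":1,"angular":[0,0,0]},{"slide":[2,18,-34],"fingers":1,"angular":[4,0,0]},{"slide":[3,27,-50],"fingers":1,"angular":[9,0,0]},{"slide":[4,36,-67],"fingers":1,"angular":[14,0,0]},{"slide":[5,45,-84],"fingers":1,"angular":[19,0,0]},{"slide":[6,54,-100],"fingers":1,"angular":[24,0,0]},{"slide":[7,59,-109],"fingers":1,"angular":[29,0,0]},{"slide":[7,59,-109],"fingers":1,"angular":[34,0,0]},{"slide":[7,59,-109],"fingers":1,"angular":[39.8,0,0]},{"slide":[7,59,-109],"fingers":1,"angular":[39.8,0,0]}], "squeeze": 34}}

```text
clock: 9.65
tcp_pos: [0.4729, -0.1908, 0.2384]
orientation: [-0.002, 0.737, 0.676, -0.001]
wrist_force: [1.5, -0.5, -2.1]
finger_gap: 0.0284
grip_force: 40.6
```

Run:
```python
from h import *
s,t,r=state(); print(s["clock"],t,s["finger_gap"],s["grip_force"],s["wrist_force"],s["joint_pos"])
go([.47,.20,.24],rot(-8.75,0))
```

```text
9.65 [ 0.4729 -0.1908  0.2384] 0.028425513868991864 40.61053812503815 [ 1.4773 -0.499  -2.0562] [-0.5403  0.193  -0.1219  1.2614 -0.0014  1.1156]
slide [389.2 -36.1  -0.9] ang [-0.3 -0.1  3.9] [   0.1   -0.5 -176.1]
```

Call:
{"method": "jog_arm", "body": {"moves": [{"slide":[30,-3,0],"fingers":1,"angular":[0,0,0]},{"slide":[70,-7,0],"fingers":1,"angular":[0,0,1]},{"slide":[110,-11,0],"fingers":1,"angular":[0,0,2]},{"slide":[150,-14,0],"fingers":1,"angular":[0,0,3]},{"slide":[190,-18,0],"fingers":1,"angular":[0,0,3.9]},{"slide":[230,-22,0],"fingers":1,"angular":[0,0,3.9]},{"slide":[270,-26,0],"fingers":1,"angular":[0,0,3.9]},{"slide":[310,-29,0],"fingers":1,"angular":[0,0,3.9]},{"slide":[345,-33,0],"fingers":1,"angular":[0,0,3.9]},{"slide":[345,-33,0],"fingers":1,"angular":[0,0,3.9]}], "squeeze": 28}}

```text
clock: 10.48
tcp_pos: [0.4663, 0.1622, 0.2401]
orientation: [-0.001, 0.757, 0.653, 0.002]
wrist_force: [0.4, -0.6, -0.8]
finger_gap: 0.029
grip_force: 40.6
```

Run:
```python
from h import *
s,t,r=state(); print(s["clock"],t,s["finger_gap"],s["grip_force"],s["wrist_force"],s["joint_pos"])
R0=rot(-8.75,0); c=np.array([.608,.212,.092])
# TCP so tube centre (tool -1,-1,-6 mm) is 60 above cradle
go(c-R0.apply([-.001,-.001,-.006])+[0,0,.06],R0)
```

```text
10.4833 [0.4663 0.1622 0.2401] 0.02902105772273174 40.64095437526703 [ 0.3703 -0.6335 -0.785 ] [ 0.1697  0.1542 -0.1651  1.249   0.0036  1.8884]
slide [ 70.8 133.7  94.6] ang [ 0.1 -0.2  0.3] [   0.4    0.1 -179.7]
```

Call:
{"method": "jog_arm", "body": {"moves": [{"slide":[14,27,0],"fingers":1,"angular":[0,0,0]},{"slide":[28,54,10],"fingers":1,"angular":[0,0,0]},{"slide":[42,80,30],"fingers":1,"angular":[0,0,0]},{"slide":[57,107,50],"fingers":1,"angular":[0,0,0]},{"slide":[71,134,70],"fingers":1,"angular":[0,0,0]},{"slide":[71,134,85],"fingers":1,"angular":[0,0,0]},{"slide":[71,134,95],"fingers":1,"angular":[0,0,0]},{"slide":[71,134,95],"fingers":1,"angular":[0,0,0]},{"slide":[71,134,95],"fingers":1,"angular":[0,0,0]}], "squeeze": 28}}

```text
clock: 11.23
tcp_pos: [0.609, 0.2055, 0.145]
orientation: [-0.001, 0.76, 0.65, -0.001]
wrist_force: [-0.0, 0.3, -1.7]
finger_gap: 0.0286
grip_force: 40.6
```

Run:
```python
from h import *
s,t,r=state(); print(s["clock"],t,s["finger_gap"],s["grip_force"],s["wrist_force"],s["joint_pos"])
R0=rot(-8.75,0); c=np.array([.608,.212,.092])
go(c-R0.apply([-.001,-.001,-.006]),R0)
p=read_camera("top");q=read_camera("scene")
r=lambda im,x0,y0,x1,y1:cv2.resize(im[y0:y1,x0:x1],(400,300),interpolation=cv2.INTER_CUBIC)
cv2.imwrite("pics/above.png",np.hstack([r(p["color"],190,170,310,260),r(q["color"],320,175,440,265)])[:,:,::-1])
for n,x in(("top",p),("scene",q)):
  for d in tip_of("cradle",x)[:1]+tip_of("tube_mid",x)[:3]: print(n,d["p"],d["point"])
  print("exp cradle",proj(x,c),"tube",proj(x,np.array(s["tcp_pos"])+[0,0,.006]))
for y in(-.05,.05): print(proj(q,c+R0.apply([y,0,0])),proj(q,c+R0.apply([y,.028,-.004])),proj(q,c+R0.apply([y,-.028,-.004])))
```

```text
11.2333 [0.609  0.2055 0.145 ] 0.02857105592767585 40.58573126792908 [-0.0234  0.3124 -1.7359] [0.2005 0.4858 0.0638 1.1505 0.0003 1.9263]
slide [ 7.3 -0.9 59. ] ang [-0.1  0.  -0.1] [  0.    0.1 179.9]
top 0.62 [244.3, 217.0]
top 0.9 [483.7, 305.9]
top 0.85 [374.7, 283.1]
top 0.6 [244.9, 211.9]
exp cradle [245.409  218.3486] tube [244.8324 214.6203]
scene 0.57 [384.3, 229.8]
scene 0.83 [155.1, 340.4]
scene 0.62 [256.1, 289.8]
scene 0.51 [386.4, 219.0]
exp cradle [384.6302 232.4149] tube [385.214  218.5498]
[373.594  239.1826] [380.3393 242.5324] [367.141  233.9104]
[395.3432 225.8453] [402.117  228.9562] [388.9138 220.8269]
```

View pics/above.png

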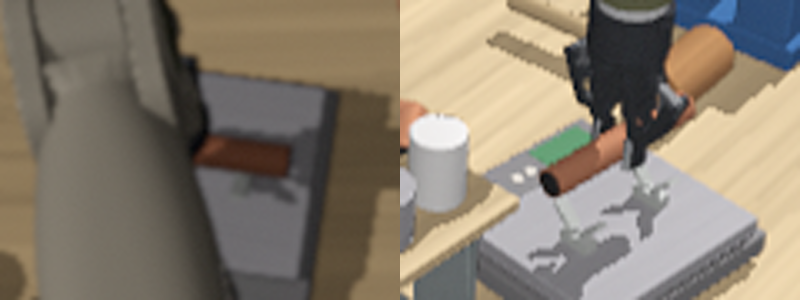

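The tube is level and in line with the cradle, its right end at top crop (290,160) above the saddles, near saddle at scene (374,242). My expected cradle position agrees with the network's to about 2 px. Lowering it.

Call:
{"method": "jog_arm", "body": {"moves": [{"slide":[7,-1,12],"fingers":1,"angular":[0,0,0]},{"slide":[7,-1,24],"fingers":1,"angular":[0,0,0]},{"slide":[7,-1,36],"fingers":1,"angular":[0,0,0]},{"slide":[7,-1,44],"fingers":1,"angular":[0,0,0]},{"slide":[7,-1,48],"fingers":1,"angular":[0,0,0]},{"slide":[7,-1,48],"fingers":1,"angular":[0,0,0]},{"slide":[7,-1,48],"fingers":1,"angular":[0,0,0]}]}}

```text
clock: 12.12
tcp_pos: [0.6101, 0.2131, 0.097]
orientation: [-0.0, 0.76, 0.65, -0.0]
wrist_force: [0.2, 0.5, -1.4]
finger_gap: 0.0286
grip_force: 40.6
```

Call:
{"method": "jog_arm", "body": {"moves": [{"slide":[0,0,2],"fingers":1,"angular":[0,0,0]},{"slide":[0,0,4],"fingers":1,"angular":[0,0,0]},{"slide":[0,0,6],"fingers":1,"angular":[0,0,0]},{"slide":[0,0,7],"fingers":1,"angular":[0,0,0]},{"slide":[0,0,7],"fingers":1,"angular":[0,0,0]}]}}

```text
clock: 12.53
tcp_pos: [0.61, 0.2129, 0.09]
orientation: [-0.0, 0.76, 0.65, -0.0]
wrist_force: [0.4, -0.0, -1.0]
finger_gap: 0.0287
grip_force: 40.6
```

Call:
{"method": "jog_arm", "body": {"moves": [{"slide":[0,0,1],"fingers":1,"angular":[0,0,0]},{"slide":[0,0,2],"fingers":1,"angular":[0,0,0]},{"slide":[0,0,3],"fingers":1,"angular":[0,0,0]},{"slide":[0,0,3],"fingers":1,"angular":[0,0,0]}]}}

```text
clock: 12.87
tcp_pos: [0.61, 0.2129, 0.0869]
orientation: [-0.0, 0.76, 0.65, -0.0]
wrist_force: [-0.2, -0.4, -1.8]
finger_gap: 0.0287
grip_force: 40.6
```

Call:
{"method": "jog_arm", "body": {"moves": [{"slide":[0,0,1],"fingers":1,"angular":[0,0,0]},{"slide":[0,0,2],"fingers":1,"angular":[0,0,0]},{"slide":[0,0,2.5],"fingers":1,"angular":[0,0,0]},{"slide":[0,0,2.5],"fingers":1,"angular":[0,0,0]}]}}

```text
clock: 13.2
tcp_pos: [0.6102, 0.213, 0.0861]
orientation: [0.0, 0.76, 0.65, 0.0]
wrist_force: [-3.1, -1.7, 5.1]
finger_gap: 0.0289
grip_force: 41.5
```

Contact came at the expected height, so I'm releasing gently.

Call:
{"method": "jog_arm", "body": {"moves": [{"slide":[0,0,0],"fingers":0.62,"angular":[0,0,0]},{"slide":[0,0,0],"fingers":0.58,"angular":[0,0,0]},{"slide":[0,0,0],"fingers":0.5,"angular":[0,0,0]},{"slide":[0,0,0],"fingers":0.4,"angular":[0,0,0]},{"slide":[0,0,0],"fingers":0.25,"angular":[0,0,0]},{"slide":[0,0,0],"fingers":0.2,"angular":[0,0,0]},{"slide":[0,0,0],"fingers":0.2,"angular":[0,0,0]}]}}

```text
clock: 13.78
tcp_pos: [0.6101, 0.2129, 0.0845]
orientation: [-0.0, 0.76, 0.65, -0.0]
wrist_force: [0.1, 0.1, 0.3]
finger_gap: 0.0682
grip_force: 0.0
```

Call:
{"method": "jog_arm", "body": {"moves": [{"slide":[0,0,-10],"fingers":0.2,"angular":[0,0,0]},{"slide":[0,0,-25],"fingers":0.2,"angular":[0,0,0]},{"slide":[0,0,-45],"fingers":0.2,"angular":[0,0,0]},{"slide":[0,0,-70],"fingers":0.2,"angular":[0,0,0]},{"slide":[0,0,-100],"fingers":0.2,"angular":[0,0,0]},{"slide":[0,-30,-130],"fingers":0.2,"angular":[0,0,0]},{"slide":[0,-70,-140],"fingers":0.2,"angular":[0,0,0]},{"slide":[0,-110,-140],"fingers":0.2,"angular":[0,0,0]},{"slide":[0,-150,-140],"fingers":0.2,"angular":[0,0,0]},{"slide":[0,-190,-140],"fingers":0.2,"angular":[0,0,0]}]}}

```text
clock: 14.62
tcp_pos: [0.421, 0.2423, 0.2259]
orientation: [0.0, 0.76, 0.65, 0.001]
wrist_force: [-0.2, 1.2, 1.1]
finger_gap: 0.0682
grip_force: 0.0
```

Run:
```python
from h import *
s,t,r=state(); print(s["clock"],t,s["finger_gap"],s["wrist_force"],s["grip_force"])
p=read_camera("top");q=read_camera("scene")
r=lambda im,x0,y0,x1,y1:cv2.resize(im[y0:y1,x0:x1],(400,300),interpolation=cv2.INTER_CUBIC)
cv2.imwrite("pics/end.png",np.hstack([r(p["color"],190,170,310,260),r(q["color"],320,175,440,265)])[:,:,::-1])
c=np.array([.608,.212,.092])
for x in(p,q): print(proj(x,c),[(d["p"],d["point"]) for d in tip_of("tube_mid",x)[:4]])
```

```text
14.6167 [0.421  0.2423 0.2259] 0.06815423695008112 [-0.2238  1.2204  1.1059] 0.0
[245.409  218.3486] [(0.96, [245.8, 216.1]), (0.78, [371.7, 284.1]), (0.71, [324.0, 166.8]), (0.62, [479.0, 303.7])]
[384.6302 232.4149] [(0.97, [385.5, 234.3]), (0.67, [156.8, 338.8]), (0.44, [257.5, 290.3]), (0.28, [387.2, 320.0])]
```

View pics/end.png

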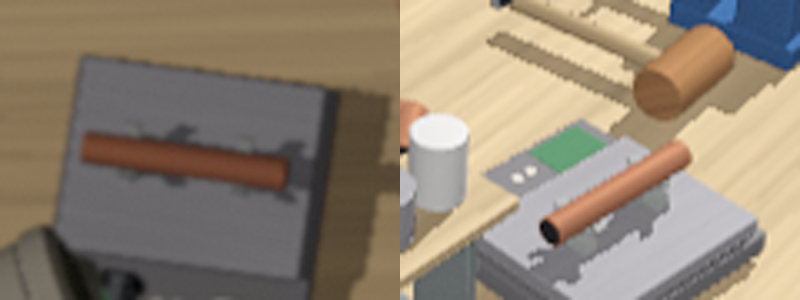

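The tube lies in both saddles, with its ends at top crop x 82 and 288 and the saddles at 137 and 247. That is about 6 mm off centre, well within 30 mm, and the arm is clear.

```bash
python3 -c "
from workcell import *
print(hand_in())"
```

```text
the job is handed in; nothing more can be done
None
```

I tared the scale, rolled the tube out through the front jaws and laid it in the V cradle about 6 mm off centre along its length. I then released it and handed the job in; no verdict was returned. One caution: the grip sensor read 40.6 to 41.5 N while carrying, slightly over the 40 N guide, though I had asked for 28 to 38 N.

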